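Plug the six-blade power module into its dock and lock it

TASK

Take the orange-and-black power module out of its black holder and plug it gently into the socket strip of the dock, all six blades each in its own slot, until it sits fully home and flat; the strip is not exactly centred in the dock, so feel for the slots and do not lean hard on the blades. Then slide the red lock fully shut over the end of the module and let go, leaving everything else on the bench where it is.

Things in the scene. Friction and masses are not known exactly. Their poses are not given: they have to be found in the camera images.
- module: Power module: orange flange 24 x 112 x 8 mm (x, y, z), on its middle a black housing 24 x 68 x 30 mm (top 38 mm above the origin), so a bare ledge 22 mm long is left at each end. Origin: centre of the flange's underside; z up, y along the blade row. It fits either way round. About 0.13 kg. Grip it across its 24 mm width.
- blade_tips (a point): Middle of the row of blade tips, 14 mm straight below the module's origin. Six brass blades in a row along the module's y, pitch 14 mm, 14 mm long below the flange, each 3 mm (x) by 5 mm (y), the last 2 mm narrowed to 2 x 4.4 mm.
- holder: Black holder, fixed, 44 x 138 mm: two rails 22 mm high along its y with a 10 mm gap, end walls 26 mm high. The module's flange rests on the rails, its blades hang in the gap. Origin: centre of its underside.
- dock: Docking station, fixed: aluminium base 70 x 200 mm with a blue frame 24 mm high round the socket bay. Origin: on its underside below the middle of the bay; y along the row of slots towards the lock with the red grip; z up. Module fully home: flange flat on the strip, module origin 32 mm above this origin. The blades bend if module and dock are pressed together with over 25 N.
- bay (a point): Middle of the bay, 32 mm above the dock's origin, level with the top of the white socket strip (40 x 108 mm). The strip is clamped anywhere from -8 to +8 mm along the dock's y from this point (exact in x), is not measured and does not give: find it by feel or eye. Its top is flat round the slots.
- slot_contacts (a point): Middle of the bay, 4 mm below the strip's top: where the blades meet the contacts. Slots: six in a row along y, pitch 14 mm, symmetric about the strip's middle, each 5 mm (x) by 6.5 mm (y), 16 mm or deeper. From here down to home the contacts drag with about 6 N in all and do not spring back; the module's weight does not seat it.
- lock (a joint): Lock slide: 0 = open (start), 0.026 m = fully locked; moves along the dock's -y, takes about 3 N, stays where left. Its steel tongue (20 mm wide, 41 to 48 mm above the dock origin) has its tip at dock y = 70 mm open, 44 mm locked, sliding over the module's end ledge (top at 40 mm when home); a module not home stops it.
- lock_grip (a point): In the lock's red grip, a post 16 x 16 mm standing from 48 to 76 mm above the dock's origin; this point is on its axis 66 mm above the origin, at dock x = 0, y = 94 mm open, 68 mm locked. Can be pinched from above along the dock's x, or pushed.
- solder_spool: Bystander: upright steel solder spool, 52 mm across, 50 mm tall. Origin: centre of its underside; leave it where it is.
- flux_bottle: Bystander: upright white plastic jar with steel cap, 48 mm across, 100 mm tall. Origin: centre of its underside; leave it where it is.
- screwdriver: Bystander: screwdriver with red handle lying down, 190 mm long; leave it where it is.
- phone: Bystander: black phone lying flat, 72 x 150 x 9 mm. Origin: centre of its underside; leave it where it is.
- motor: Bystander: small drone motor with three blue propeller blades, about 120 mm across, 26 mm tall. Origin: centre of its underside; leave it where it is.
- drone_frame: Bystander: black X-shaped drone frame with a green board, about 160 mm square, 23 mm tall. Origin: centre of its underside; leave it where it is.
- screw_tray: Bystander: open yellow screw tray, 70 x 100 x 30 mm. Origin: centre of its underside; leave it where it is.
Mind the look-alikes: they are no part of the job. What is shaped like the module but green is not meant.

How it is judged:
On the way:
1. the module is fully home in the dock, all blades in their slots, the lock still open (z of module in the frame of dock between 0.029 and 0.0335 m and x of module in the frame of dock between -0.004 and 0.004 m and y of module in the frame of dock between -0.0105 and 0.0105 m and angle between the y axis of module and the y axis of dock, either way round below 0.06 rad and angle between module's own z axis and vertical below 0.05 rad and value of joint lock below 0.008 m), for 0.2 s.
At the end, for the whole second after the job is handed in: The module rests released in the dock, flange within 1.5 mm of the strip's top, within 4 mm (x) and 10.5 mm (y) of the dock's origin, aligned within 0.06 rad and upright within 0.05 rad, and the lock slide stands at 23 mm or more of its 26 mm (z of module in the frame of dock between 0.029 and 0.0335 m and x of module in the frame of dock between -0.004 and 0.004 m and y of module in the frame of dock between -0.0105 and 0.0105 m and angle between the y axis of module and the y axis of dock, either way round below 0.06 rad and angle between module's own z axis and vertical below 0.05 rad and value of joint lock above 0.023 m and linear speed of module below 0.01 m/s); the robot touches nothing.
It fails at once if the module and the dock are pressed together with more than 25 N (contact force between module and dock above 25 N).
It fails at once if a bystander is moved by more than 25 mm (distance of any of solder_spool, flux_bottle, screwdriver, phone, motor, drone_frame, screw_tray from where it was at the start of the episode above 0.025 m).
It fails at once if the upright spool or jar is tipped over (angle between any of solder_spool, flux_bottle's own z axis and vertical above 0.5 rad).
It also fails if it takes over 72 s, if anything falls off the work surface, if the arm or the gripper's body presses on something with over 40 N, if the wrist force passes 120 N, or if a joint passes its speed limit or range.

ROBOT

A 6-joint arm with a two-finger parallel gripper is mounted at the origin on the work surface. World frame = base frame: x ahead of the robot, y to its left, z up, the work surface at z = 0. Lengths are in m, angles in rad, forces in N, time in s.
With the tool pointing down it reaches from about 0.3 to 0.85 m from the base axis. Payload 4.2 kg.
Tool frame: the origin (TCP) lies midway between the tips of the shut fingers; the grasp point (between the pads) lies 19 mm behind it (robot.grip_point_offset is the z of the grasp point in the tool frame, in m); z points along the fingers, y is the line along which they close (so a half turn about z gives the same grasp; the last joint's range is limited). The gripper opens to 91 mm and grips with 3 to 60 N. Pads are 32 mm wide; open, the fingers measure 118 mm over their backs; the gripper's body (76 mm by 178 mm) begins 60 mm behind the grasp point.
Start: joints at [-1.243, 0.32, 1.565, -0, 1.257, -0.02], TCP at [0.196, -0.541, 0.177] pointing down, gripper open.
Joint ranges: [-3.11, 3.11], [-0.84, 2.01], [0.21, 2.61], [-1.34, 4.49], [0.05, 2.63], [-2.56, 2.56]. Speed limits (rad/s): [2.57, 2.57, 3.14, 3.14, 3.14, 3.14].

INTERFACE

Orientations are given as a 3x3 rotation matrix whose columns are the frame's x, y, z axes.
In Python, from station import state, imaging, robot gives the robot as it stands.
- The arm moves only by the tool step_hand, called after "Emit:" in YAML: its name, and indented under it one key for each argument. Schema: {"type":"object","properties":{"motion":{"type":"array","items":{"type":"number"},"minItems":7,"maxItems":56},"only":{"type":"string"},"quiet":{"type":"boolean"},"lines":{"type":"string"}},"required":["motion"],"additionalProperties":false}. motion is one flat list of numbers that holds 1 to 8 rows one after another, with no inner brackets; each row has 7 numbers: dx, dy, dz in fractions of the full range, 1 being 1 m, then a rotation vector rx, ry, rz in shares of 90 degrees (1.0 is 90 degrees), then the finger opening in m; each row is the pose to reach, as a shift and turn from the pose commanded when the call began, along the tool's axes at that moment; what a row does not reach only later rows make up. A row lasts 1/12 s, in which the tool goes at most 0.0417 m and 0.125 rad, less where a joint would pass 70% of its speed; a pose out of reach is approached as far as the arm can. The fingers move at their own pace and stop on an object; the grip force is fixed at half the most. Time passes only in rows, so rows that do not move let the fingers close. The tool returns the time, the measured TCP pose, the force, the opening and the grip force at its end. only (a regular expression) keeps the lines of the reply that match it, lines (a string "A,B") keeps lines A to B, and quiet returns only ok. A shift or turn number past 1, either way, is cut back to 1. Input that does not fit is refused with a message, and nothing moves.
- state(): the state, without advancing time (a new reading comes with each control period).
- imaging.grab_frame(name): name is "scene" or "top" or "wrist"; returns the picture (400x640x3 uint8, red, green, blue); there is no depth.
- imaging.calibration(name): a dict with "mtx" (3x3 intrinsics, pixels), "k1" (the pictures are not rectified: a ray, as slopes to the right and down, at radius r is drawn at 1 + k1 r^2 times it, then the intrinsics apply), "extrinsics" (4x4, takes a point from camera to world coordinates). Camera axes: x right, y down, z forward; pixel columns grow to the right and rows downward; lengths in m; the calibration is good to about 2 mm. A picture is of the moment at which its call begins: read the wrist's pose just before it. calibration takes no time and is no camera call; for the wrist camera it gives the pose at the moment of the call.
- robot.finish_job(): hands the job in; it is judged then, once.
The state is a dict: "clock": time; "joint_pos": joint angles; "dq": joint speeds; "tau": joint torques, N m; "eef_pos": TCP position; "eef_rot": TCP orientation; "wrist_force": force on the tool from outside, world axes, zero at the start; "torque": the same for the moment, N m; "width": finger opening in m; "finger_force": force on a finger pad.
Only numpy, scipy, OpenCV 4.12 (cv2) and the standard library are available. Lean on these libraries where they do the work, as an engineer would, in place of code of your own. Each camera call takes 0.05 s, during which the arm holds its last target. There are 200 camera calls.

## Working session

There is one attempt and no reset: what is moved stays moved. The work goes in short steps, Python scripts to look and compute and a tool call to move; the robot and the scene stay as the last step left them, time stands still between calls to the robot, and variables do not carry over. Pictures are saved under pics/ and viewed, at most 10 in all, crops included, and the job is handed in when it is done.

```bash
mkdir -p pics; ls; python3 - <<'E'
from station import state, imaging, robot
import cv2,numpy as np
np.set_printoptions(precision=4,suppress=True)
s=state();print(s['clock'],s['eef_pos'],s['eef_rot'],s['width'])
for n in ['top','scene']:
    cv2.imwrite(f'pics/{n}0.png',imaging.grab_frame(n)[:,:,::-1])
    c=imaging.calibration(n);print(n,c['mtx'],c['k1'],c['extrinsics'])
E
```

```text
pics
0.0 [ 0.1958 -0.54    0.1765] [[ 0.9401  0.3408 -0.0006]
 [ 0.3408 -0.9401  0.0016]
 [ 0.     -0.0017 -1.    ]] 0.0913411797103488
top [[515.4803   0.     318.9404]
 [  0.     515.4803 197.4757]
 [  0.       0.       1.    ]] -0.15344791785987258 [[ 0.001  -0.9979  0.0643  0.5191]
 [-0.9999  0.      0.0167 -0.0221]
 [-0.0167 -0.0643 -0.9978  1.5151]
 [ 0.      0.      0.      1.    ]]
scene [[428.1295   0.     326.3081]
 [  0.     428.1295 197.4117]
 [  0.       0.       1.    ]] -0.002801348922404538 [[ 0.3049  0.7215 -0.6217  1.4318]
 [ 0.9524 -0.2326  0.1972 -0.2634]
 [-0.0023 -0.6522 -0.758   1.0808]
 [ 0.      0.      0.      1.    ]]
```

View pics/top0.png

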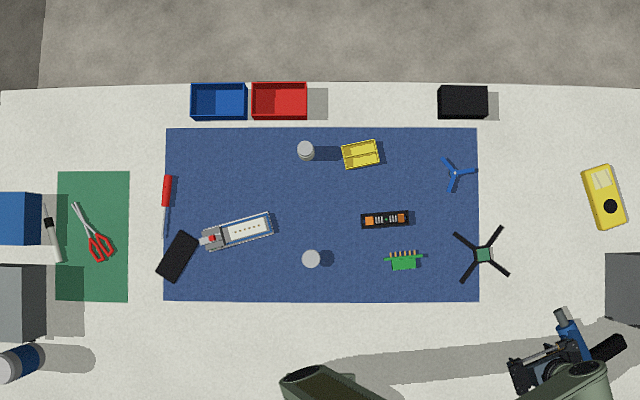

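View pics/scene0.png

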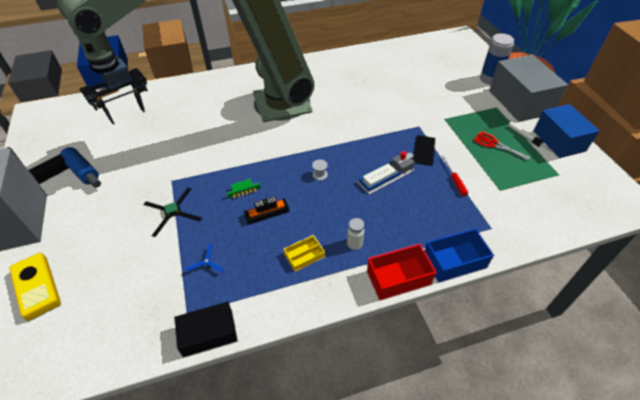

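The top view shows the module in its holder at (385,219), the dock bay at about (247,229) with the red grip at (211,238), and the phone just left of it. The green look-alike is at (404,260). The scene view shows the same layout. Next I measure by masks.

```bash
cat > h.py <<'E'
import cv2,numpy as np
from station import state, imaging, robot
np.set_printoptions(precision=4,suppress=True)
def ray(c,p):
    K=c['mtx'];d=(np.array(p,float)-[K[0,2],K[1,2]])/[K[0,0],K[1,1]]
    u=d.copy()
    for _ in range(20):u=d/(1+c['k1']*(u@u))
    E=c['extrinsics'];v=E[:3,:3]@[u[0],u[1],1];return E[:3,3],v
def onz(c,p,z):
    o,v=ray(c,p);return o+v*(z-o[2])/v[2]
def cross(c1,p1,c2,p2):
    o1,v1=ray(c1,p1);o2,v2=ray(c2,p2)
    t=np.linalg.lstsq(np.c_[v1,-v2],o2-o1,rcond=None)[0]
    a=o1+t[0]*v1;b=o2+t[1]*v2;return (a+b)/2,np.linalg.norm(a-b)
def mask(im,lo,hi,box=None):
    m=cv2.inRange(cv2.cvtColor(im,cv2.COLOR_RGB2HSV),np.array(lo),np.array(hi))
    if box:
        k=np.zeros_like(m);x0,y0,x1,y1=box;k[y0:y1,x0:x1]=255;m&=k
    return m
def blobs(m,mn=8):
    cs,_=cv2.findContours(m,cv2.RETR_EXTERNAL,cv2.CHAIN_APPROX_NONE)
    return sorted([(cv2.contourArea(c),cv2.minAreaRect(c)) for c in cs if cv2.contourArea(c)>=mn],key=lambda a:-a[0])
def totool(v): return np.array(state()['eef_rot']).T@np.array(v)
E
python3 - <<'E'
from h import *
T=cv2.imread('pics/top0.png')[:,:,::-1].copy();S=cv2.imread('pics/scene0.png')[:,:,::-1].copy()
ct=imaging.calibration('top');cs=imaging.calibration('scene')
def pr(t,bs):
    print(t)
    for a,r in bs:print(a,np.round(r[0],1),np.round(r[1],1),round(r[2],1))
to=blobs(mask(T,(5,150,120),(22,255,255),(340,195,430,245)));pr('orangeT',to)
so=blobs(mask(S,(5,150,90),(22,255,255),(230,190,300,230)));pr('orangeS',so)
tr=blobs(mask(T,(0,150,100),(4,255,255),(190,220,230,255)),4);pr('redT',tr)
sr=blobs(mask(S,(0,150,100),(4,255,255),(390,140,420,175)),4);pr('redS',sr)
st=blobs(mask(T,(0,0,200),(180,40,255),(195,205,280,255)),20);pr('whT',st)
ss=blobs(mask(S,(0,0,200),(180,40,255),(350,145,420,195)),20);pr('whS',ss)
for b in to[:4]:print(onz(ct,b[1][0],.03))
if tr and sr:print('grip',cross(ct,tr[0][1][0],cs,sr[0][1][0]))
if st and ss:print('strip',cross(ct,st[0][1][0],cs,ss[0][1][0]))
c=np.vstack([cv2.resize(T[190:260,190:290],(800,560//2*1),interpolation=cv2.INTER_CUBIC),cv2.resize(T[190:230+30,345:445],(800,280),interpolation=cv2.INTER_CUBIC)])
cv2.imwrite('pics/c1.png',c[:,:,::-1])
E
```

```text
orangeT
56.0 [369. 220.] [8. 8.] 90.0
35.0 [400.5 217.5] [7. 5.] 90.0
orangeS
48.0 [254.5 212.5] [ 7. 11.] 90.0
46.5 [276.5 204.9] [ 7.  15.5] 71.6
redT
17.5 [211.3 237.8] [4.7 5.1] 71.6
redS
14.5 [403.  155.7] [3.5 5.7] 18.4
whT
454.0 [246.6 228.2] [13.6 36.5] 74.1
whS
237.0 [379.1 173.2] [ 9.4 29.5] 63.4
[ 0.5498 -0.1414  0.03  ]
[ 0.5569 -0.2325  0.03  ]
grip (array([0.4981, 0.3082, 0.0631]), np.float64(0.0002994745023080591))
strip (array([0.5259, 0.2115, 0.0349]), np.float64(0.0005803868562579075))
```

View pics/c1.png

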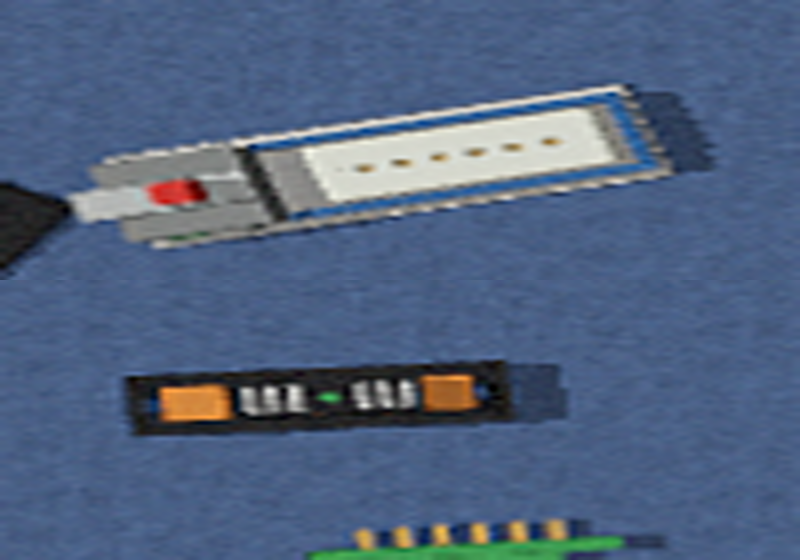

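The crop shows the dock clearly, with six brown slot marks in a row along the white strip, and the module's two orange ledges level with each other. The top and scene rays agree (grip z 63 mm, strip z 35 mm). Next I move the wrist over the module for a precise look.

```bash
python3 - <<'E'
from h import *
s=state();R=np.array(s['eef_rot']);c=imaging.calibration('wrist');E=c['extrinsics']
print(c['mtx'],c['k1']);print('cam in tool',R.T@(E[:3,3]-s['eef_pos']));print(R.T@E[:3,:3]); print(robot.grip_point_offset)
# desired tool pos above module at z .20 
print(totool(np.array([.553,-.187,.25])-s['eef_pos']))
E
```

```text
[[360.3572   0.     323.3209]
 [  0.     360.3572 203.5953]
 [  0.       0.       1.    ]] -0.06945067990167197
cam in tool [ 0.0649 -0.0006 -0.2072]
[[ 0.0008 -0.9729 -0.2311]
 [ 1.      0.0007  0.0004]
 [-0.0002 -0.2311  0.9729]]
-0.0188
[ 0.4561 -0.2103 -0.073 ]
```

The manual's scale: turns go in shares of 90 degrees. Converting my numbers, -0.88 rad / 1.5708 = -0.5602.

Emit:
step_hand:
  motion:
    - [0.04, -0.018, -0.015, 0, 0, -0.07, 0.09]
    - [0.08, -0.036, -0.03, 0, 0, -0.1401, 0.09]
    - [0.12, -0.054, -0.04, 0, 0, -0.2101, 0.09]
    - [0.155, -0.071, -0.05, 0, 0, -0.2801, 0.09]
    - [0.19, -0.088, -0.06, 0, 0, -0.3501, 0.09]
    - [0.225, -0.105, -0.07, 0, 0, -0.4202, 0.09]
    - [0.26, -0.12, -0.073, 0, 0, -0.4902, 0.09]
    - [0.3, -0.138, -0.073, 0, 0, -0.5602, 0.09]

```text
refused: motion[0]: [0.04, -0.018, -0.015, 0, 0, -0.07, 0.09] is not of type 'number' (schema: type "number"). Nothing was moved.
```

Refused on format, not on reach. It needs one flat list, 7 numbers to a row, no inner brackets.

Emit:
step_hand:
  motion: [0.04, -0.018, -0.015, 0, 0, -0.07, 0.09, 0.08, -0.036, -0.03, 0, 0, -0.1401, 0.09, 0.12, -0.054, -0.04, 0, 0, -0.2101, 0.09, 0.155, -0.071, -0.05, 0, 0, -0.2801, 0.09, 0.19, -0.088, -0.06, 0, 0, -0.3501, 0.09, 0.225, -0.105, -0.07, 0, 0, -0.4202, 0.09, 0.26, -0.12, -0.073, 0, 0, -0.4902, 0.09, 0.3, -0.138, -0.073, 0, 0, -0.5602, 0.09]

```text
clock: 0.77
eef_pos: [0.4275, -0.312, 0.2514]
eef_rot: [[0.331, 0.943, 0.002], [0.943, -0.331, -0.001], [-0.001, 0.002, -1.0]]
wrist_force: [0.5, -0.3, -0.9]
width: 0.0902
finger_force: 0.0
```

```bash
python3 - <<'E'
from h import *
s=state();print(totool(np.array([.553,-.187,.25])-s['eef_pos']))
R=np.array(s['eef_rot']);print(s['eef_pos'],R)
E
```

```text
[0.1595 0.0769 0.0015]
[ 0.4275 -0.312   0.2514] [[ 0.3315  0.9435  0.0017]
 [ 0.9435 -0.3315 -0.0015]
 [-0.0008  0.0021 -1.    ]]
```

In the tool's units: -0.42 rad / 1.5708 = -0.2674.

Emit:
step_hand:
  motion: [0.03, 0.015, 0, 0, 0, -0.07, 0.09, 0.06, 0.03, 0, 0, 0, -0.1401, 0.09, 0.09, 0.045, 0, 0, 0, -0.2101, 0.09, 0.12, 0.06, 0, 0, 0, -0.2674, 0.09, 0.148, 0.072, 0, 0, 0, -0.2674, 0.09, 0.148, 0.072, 0, 0, 0, -0.2674, 0.09, 0.148, 0.072, 0, 0, 0, -0.2674, 0.09]

```text
clock: 1.35
eef_pos: [0.5441, -0.197, 0.2494]
eef_rot: [[-0.08, 0.997, -0.002], [0.997, 0.08, 0.0], [0.0, -0.002, -1.0]]
wrist_force: [-0.7, -0.6, 0.9]
width: 0.0903
finger_force: 0.0
```

```bash
python3 - <<'E'
from h import *
s=state();c=imaging.calibration('wrist');I=imaging.grab_frame('wrist');cv2.imwrite('pics/w1.png',I[:,:,::-1]);np.savez('w1.npz',I=I,E=c['extrinsics'])
for a,r in blobs(mask(I,(5,150,90),(22,255,255)),60):print(a,r,onz(c,r[0],.03))
E
```

```text
382.0 ((332.5, 126.5), (19.0, 21.0), 90.0) [ 0.5503 -0.1405  0.03  ]
203.5 ((332.5, 204.0), (12.0, 19.0), 90.0) [ 0.5582 -0.2328  0.03  ]
```

View pics/w1.png

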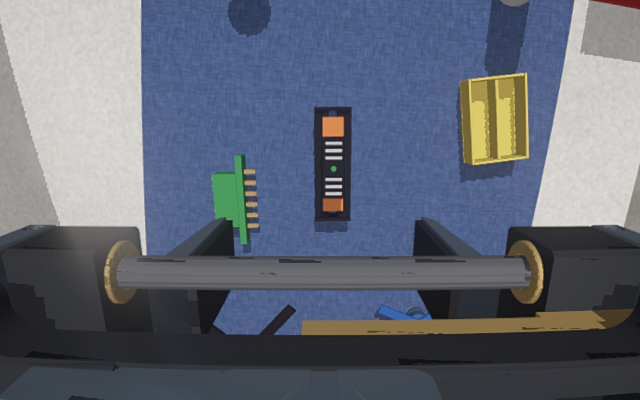

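The wrist view shows the module upright in the image, centred at column 332.5, with the upper ledge at (332,126) and the lower ledge partly hidden. The green look-alike is off at (235,200). I check heights by triangulating against the top view.

```bash
python3 - <<'E'
from h import *
d=np.load('w1.npz');I=d['I'];c=imaging.calibration('wrist');c['extrinsics']=d['E']
T=cv2.imread('pics/top0.png')[:,:,::-1].copy();ct=imaging.calibration('top')
def sub(m):
    mm=cv2.moments(m,True);return mm['m10']/mm['m00'],mm['m01']/mm['m00'],mm['m00']
g=lambda I,b:sub(mask(I,(5,150,90),(22,255,255),b))
wa=g(I,(310,105,355,150));ta=g(T,(355,205,380,235));print(wa,ta,'ledge+',cross(c,wa[:2],ct,ta[:2]))
wg=sub(mask(I,(45,100,60),(85,255,255),(320,150,345,185)));tg=sub(mask(T,(45,100,60),(85,255,255),(375,210,392,226)));print(wg,tg,'green LED',cross(c,wg[:2],ct,tg[:2]),onz(c,wg[:2],.06))
m=mask(I,(5,150,90),(22,255,255),(310,105,355,150));ys,xs=np.nonzero(m);print(xs.min(),xs.max(),ys.min(),ys.max())
p0=onz(c,(332.5,ys.min()-.5),.03);p1=onz(c,(332.5,ys.max()+.5),.03);print(p0,p1,np.linalg.norm(p1-p0))
print('width',np.linalg.norm(onz(c,(xs.min()-.5,126),.03)-onz(c,(xs.max()+.5,126),.03)))
s=state();print(s['eef_pos'])
for P in (p0,p1,onz(c,wg[:2],.06)):print('tool',totool(P-s['eef_pos']))
E
```

```text
(332.70783847981, 126.58669833729216, 421.0) (369.04, 220.34666666666666, 75.0) ledge+ (array([ 0.5492, -0.1401,  0.0492]), np.float64(0.0016144976476143258))
(333.2758620689655, 168.3448275862069, 29.0) (385.8333333333333, 218.83333333333334, 6.0) green LED (array([ 0.5535, -0.1866,  0.0546]), np.float64(0.0023512461591069836)) [ 0.5543 -0.1852  0.06  ]
322 343 117 136
[ 0.5493 -0.1292  0.03  ] [ 0.5513 -0.152   0.03  ] 0.02287000388169887
width 0.025552349787610867
[ 0.5434 -0.1979  0.2496]
tool [0.0681 0.0116 0.2196]
tool [0.0452 0.0118 0.2196]
tool [0.0119 0.0121 0.1896]
```

Emit:
step_hand:
  motion: [0.004, 0.004, 0.03, 0, 0, 0, 0.09, 0.008, 0.008, 0.06, 0, 0, 0, 0.09, 0.012, 0.012, 0.09, 0, 0, 0, 0.09, 0.012, 0.012, 0.11, 0, 0, 0, 0.09, 0.012, 0.012, 0.11, 0, 0, 0, 0.09, 0.012, 0.012, 0.11, 0, 0, 0, 0.09]

```text
clock: 1.9
eef_pos: [0.5535, -0.1862, 0.1399]
eef_rot: [[-0.075, 0.997, -0.002], [0.997, 0.075, 0.0], [0.0, -0.002, -1.0]]
wrist_force: [0.4, -0.0, 0.5]
width: 0.0899
finger_force: 0.0
```

```bash
python3 - <<'E'
from h import *
d=np.load('w1.npz');I1=d['I'];c1=imaging.calibration('wrist');c1['extrinsics']=d['E']
s=state();c=imaging.calibration('wrist');I=imaging.grab_frame('wrist');cv2.imwrite('pics/w2.png',I[:,:,::-1])
def sub(m):
    mm=cv2.moments(m,True);return np.array([mm['m10']/mm['m00'],mm['m01']/mm['m00']])
O=lambda I,b:mask(I,(5,150,90),(22,255,255),b);G=lambda I,b:mask(I,(45,100,60),(85,255,255),b)
wg1=sub(G(I1,(320,150,345,185)))
print([b for b in blobs(O(I,(250,0,400,240)),40)]);print([b for b in blobs(G(I,(270,60,400,240)),10)])
bo=blobs(O(I,(250,0,400,240)),40);bo=sorted(bo,key=lambda b:b[1][0][1])[0];x,y=bo[1][0]
b=(int(x)-25,max(0,int(y)-25),int(x)+25,int(y)+25)
P,e=cross(c1,sub(O(I1,(310,105,355,150))),c,sub(O(I,b)));print('ledge',P,e,totool(P-s['eef_pos']))
wg=blobs(G(I,(300,60,370,240)),10)[0][1][0]
P,e=cross(c1,wg1,c,wg);print('led',P,e,totool(P-s['eef_pos']))
E
```

```text
[(691.5, ((323.5, 141.0), (26.0, 27.0), 90.0))]
[(36.0, ((323.5, 199.0), (6.0, 7.0), 90.0))]
ledge [ 0.5503 -0.1405  0.0322] 0.00031476149211977336 [0.0459 0.0002 0.1077]
led [ 0.5539 -0.1847  0.0629] 0.000579714947159304 [0.0015 0.0004 0.077 ]
```

Ledge at z 32 mm and housing top at 63 mm match the expected 30 and 60 within 3 mm. The module centre is within 1.5 mm of the tool axis. Next I descend and grip.

Emit:
step_hand:
  motion: [0.001, 0, 0.03, 0, 0, 0, 0.06, 0.001, 0, 0.06, 0, 0, 0, 0.06, 0.001, 0, 0.09, 0, 0, 0, 0.06, 0.001, 0, 0.105, 0, 0, 0, 0.06, 0.001, 0, 0.108, 0, 0, 0, 0.06, 0.001, 0, 0.108, 0, 0, 0, 0.02, 0.001, 0, 0.108, 0, 0, 0, 0.02, 0.001, 0, 0.108, 0, 0, 0, 0.02]

```text
clock: 2.62
eef_pos: [0.5564, -0.1851, 0.0346]
eef_rot: [[-0.077, 0.997, 0.004], [0.997, 0.077, -0.002], [-0.002, 0.004, -1.0]]
wrist_force: [0.2, -0.8, -0.7]
width: 0.0428
finger_force: 0.0
```

Emit:
step_hand:
  motion: [0, 0, 0, 0, 0, 0, 0.02, 0, 0, 0, 0, 0, 0, 0.02, 0, 0, 0, 0, 0, 0, 0.02, 0, 0, 0, 0, 0, 0, 0.02]

```text
clock: 2.95
eef_pos: [0.5549, -0.1843, 0.0327]
eef_rot: [[-0.077, 0.997, 0.001], [0.997, 0.077, -0.0], [-0.0, 0.001, -1.0]]
wrist_force: [-0.0, 0.5, 0.3]
width: 0.0201
finger_force: 0.0
```

```bash
python3 - <<'E'
from h import *
for n in ['wrist','top','scene']:
    I=imaging.grab_frame(n)
    if n=='top':I=cv2.resize(I[170:270,330:450],(480,400))
    if n=='scene':I=cv2.resize(I[130:260,180:340],(492,400))
    if n=='wrist':I=cv2.resize(I,(480,300));W=I
    else: cv2.imwrite(f'pics/t_{n}.png',I[:,:,::-1]); B=I if n=='scene' else None
o=np.zeros((600,800,3),np.uint8);o[:300,:480]=W;b=cv2.resize(B,(369,300));o[300:,:369]=b;t=cv2.resize(cv2.imread('pics/t_top.png')[:,:,::-1],(360,300));o[300:,400:760]=t
cv2.imwrite('pics/chk.png',o[:,:,::-1]);print(state()['width'],state()['finger_force'])
E
```

```text
0.019835735837896946 0.0
```

View pics/chk.png

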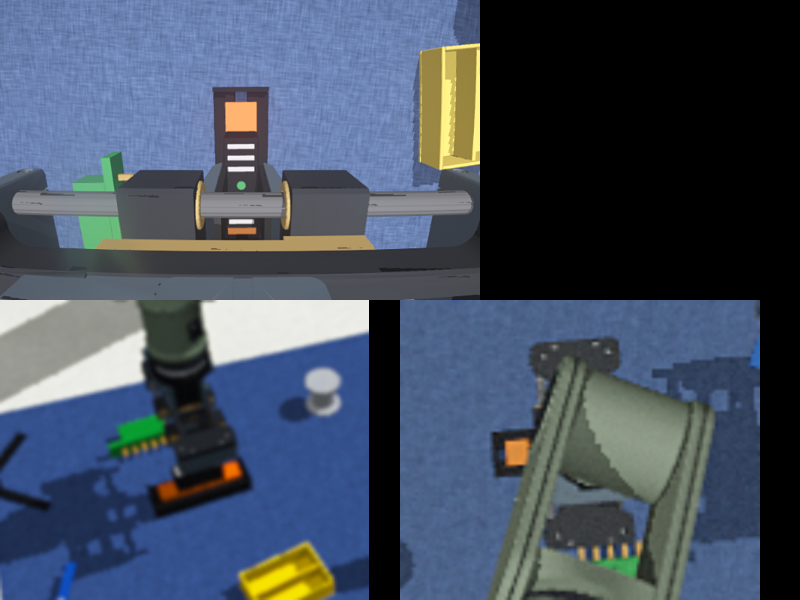

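The picture shows the module standing upright between the fingers, with its ledge and LED centred, so the fingers simply need to close further.

Emit:
step_hand:
  motion: [0, 0, 0, 0, 0, 0, 0.0, 0, 0, 0, 0, 0, 0, 0.0, 0, 0, 0, 0, 0, 0, 0.0, 0, 0, 0, 0, 0, 0, 0.0, 0, 0, 0, 0, 0, 0, 0.0]

```text
clock: 3.52
eef_pos: [0.5546, -0.1843, 0.0322]
eef_rot: [[-0.077, 0.997, -0.0], [0.997, 0.077, -0.0], [-0.0, -0.0, -1.0]]
wrist_force: [0.4, 0.0, -0.2]
width: 0.0006
finger_force: 0.0
```

```bash
python3 - <<'E'
from h import *
I=imaging.grab_frame('wrist');cv2.imwrite('pics/w3.png',cv2.resize(I[80:330,170:490],(768,600),interpolation=cv2.INTER_CUBIC)[:,:,::-1])
s=state();print(s['width'],s['joint_pos'])
E
```

```text
0.00020283568142040272 [-0.3404  0.4595  1.742  -0.0001  0.9402 -0.4173]
```

View pics/w3.png

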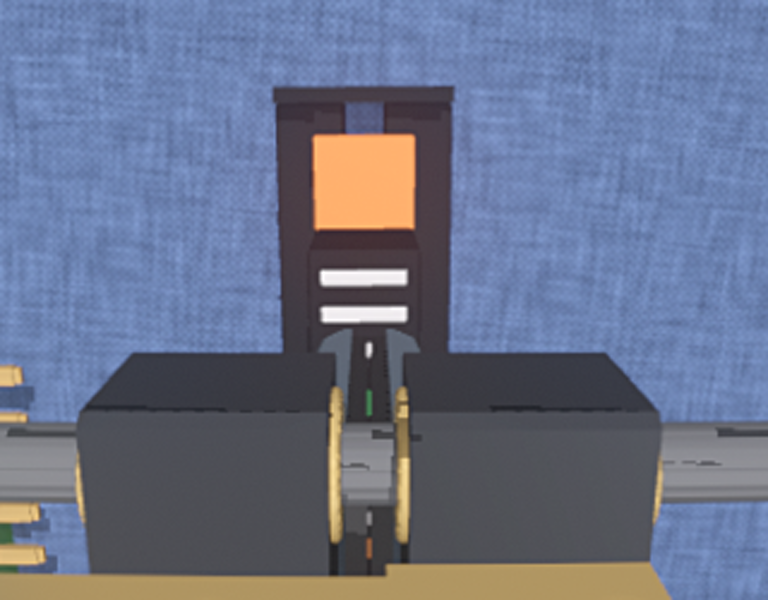

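The picture shows the fingers shut above the housing, with the LED visible through the slit. In w1 the pad ends sit at (231,220) and (415,220), and back-projection with the 90 mm opening puts them about 33 mm behind the reported TCP. So the real fingertips sit higher than the frame says. I'll open, go lower in careful steps, and close.

Emit:
step_hand:
  motion: [0, 0, 0, 0, 0, 0, 0.08, 0, 0, 0, 0, 0, 0, 0.08, 0, 0, 0, 0, 0, 0, 0.08, 0, 0, 0, 0, 0, 0, 0.08, 0, 0, 0, 0, 0, 0, 0.08, 0, 0, 0, 0, 0, 0, 0.08, 0, 0, 0.005, 0, 0, 0, 0.08, 0, 0, 0.01, 0, 0, 0, 0.08]

```text
clock: 4.23
eef_pos: [0.5549, -0.1844, 0.0222]
eef_rot: [[-0.077, 0.997, 0.001], [0.997, 0.077, -0.0], [-0.0, 0.001, -1.0]]
wrist_force: [0.0, 0.4, 0.2]
width: 0.0509
finger_force: 0.0
```

Emit:
step_hand:
  motion: [0, 0, 0.004, 0, 0, 0, 0.08, 0, 0, 0.008, 0, 0, 0, 0.08, 0, 0, 0.01, 0, 0, 0, 0.08, 0, 0, 0.01, 0, 0, 0, 0.08]

```text
clock: 4.57
eef_pos: [0.5542, -0.1841, 0.0115]
eef_rot: [[-0.077, 0.997, -0.001], [0.997, 0.077, 0.0], [0.0, -0.001, -1.0]]
wrist_force: [-0.1, 1.0, 0.0]
width: 0.0774
finger_force: 0.0
```

```bash
python3 - <<'E'
from h import *
I=imaging.grab_frame('wrist');cv2.imwrite('pics/w4.png',I[60:330,120:520][:,:,::-1].repeat(2,0).repeat(2,1))
E
```

```text
(no output)
```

View pics/w4.png

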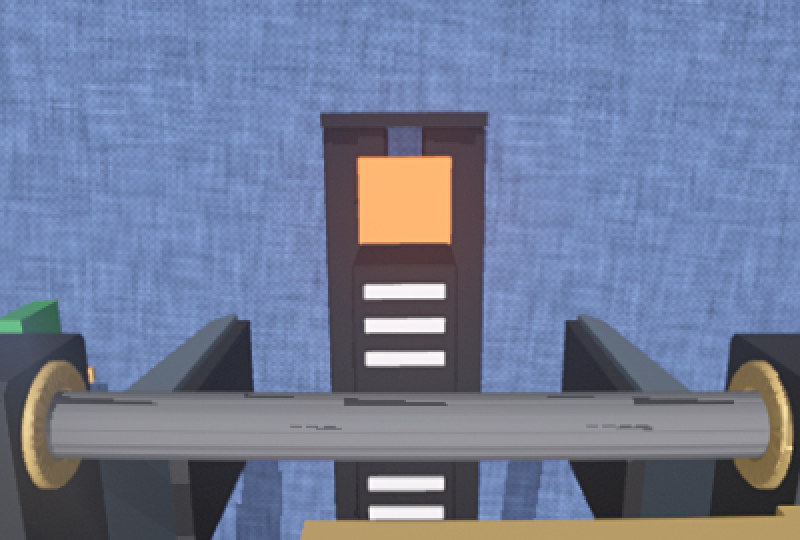

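Pad ends at image (244,219) and (404,219) confirm it: tips are about 37 mm behind the reported TCP, and the fingers straddle the housing centrally. Going 12 mm lower and closing.

Emit:
step_hand:
  motion: [0, 0, 0.004, 0, 0, 0, 0.07, 0, 0, 0.008, 0, 0, 0, 0.06, 0, 0, 0.012, 0, 0, 0, 0.06, 0, 0, 0.012, 0, 0, 0, 0.04, 0, 0, 0.012, 0, 0, 0, 0.03, 0, 0, 0.012, 0, 0, 0, 0.015, 0, 0, 0.012, 0, 0, 0, 0.015, 0, 0, 0.012, 0, 0, 0, 0.015]

```text
clock: 5.28
eef_pos: [0.5548, -0.1843, 0.0005]
eef_rot: [[-0.077, 0.997, 0.0], [0.997, 0.077, -0.0], [-0.0, 0.0, -1.0]]
wrist_force: [-0.6, 0.0, 0.4]
width: 0.0296
finger_force: 0.0
```

Emit:
step_hand:
  motion: [0, 0, 0, 0, 0, 0, 0.0, 0, 0, 0, 0, 0, 0, 0.0, 0, 0, 0, 0, 0, 0, 0.0, 0, 0, 0, 0, 0, 0, 0.0]

```text
clock: 5.62
eef_pos: [0.5547, -0.1843, 0.0004]
eef_rot: [[-0.077, 0.997, 0.0], [0.997, 0.077, -0.0], [-0.0, 0.0, -1.0]]
wrist_force: [-1.1, 0.6, 1.2]
width: 0.0237
finger_force: 30.0
```

Gripped: 23.7 mm opening, 30 N. Lifting.

Emit:
step_hand:
  motion: [0, 0, -0.02, 0, 0, 0, 0, 0, 0, -0.055, 0, 0, 0, 0, 0, 0, -0.09, 0, 0, 0, 0, 0, 0, -0.125, 0, 0, 0, 0, 0, 0, -0.16, 0, 0, 0, 0, 0, 0, -0.19, 0, 0, 0, 0, 0, 0, -0.22, 0, 0, 0, 0, 0, 0, -0.25, 0, 0, 0, 0]

```text
clock: 6.28
eef_pos: [0.5542, -0.1841, 0.2516]
eef_rot: [[-0.077, 0.997, -0.0], [0.997, 0.077, 0.0], [0.0, -0.0, -1.0]]
wrist_force: [1.0, -0.4, -1.7]
width: 0.0241
finger_force: 30.0
```

Emit:
step_hand:
  motion: [0.035, 0.003, 0, 0, 0, -0.0159, 0, 0.07, 0.006, 0, 0, 0, -0.0318, 0, 0.105, 0.009, 0, 0, 0, -0.0477, 0, 0.14, 0.012, 0, 0, 0, -0.0637, 0, 0.175, 0.015, 0, 0, 0, -0.0796, 0, 0.21, 0.018, 0, 0, 0, -0.0955, 0, 0.25, 0.021, 0, 0, 0, -0.1114, 0, 0.288, 0.024, 0, 0, 0, -0.1273, 0]

```text
clock: 6.95
eef_pos: [0.5559, 0.1066, 0.2499]
eef_rot: [[-0.274, 0.962, -0.0], [0.962, 0.274, 0.0], [0.0, -0.0, -1.0]]
wrist_force: [1.1, -0.0, -1.4]
width: 0.0237
finger_force: 30.0
```

Emit:
step_hand:
  motion: [0, 0, 0, 0, 0, 0, 0, 0, 0, 0, 0, 0, 0, 0, 0, 0, 0, 0, 0, 0, 0]

```text
clock: 7.2
eef_pos: [0.5562, 0.1044, 0.2499]
eef_rot: [[-0.274, 0.962, -0.001], [0.962, 0.274, -0.001], [-0.001, -0.001, -1.0]]
wrist_force: [-0.0, -0.8, -1.6]
width: 0.0237
finger_force: 30.0
```

```bash
python3 - <<'E'
from h import *
s=state();c=imaging.calibration('wrist');I=imaging.grab_frame('wrist');cv2.imwrite('pics/w5.png',I[:,:,::-1]);np.savez('w5.npz',I=I,E=c['extrinsics'],p=s['eef_pos'],R=s['eef_rot'])
E
```

```text
(no output)
```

View pics/w5.png

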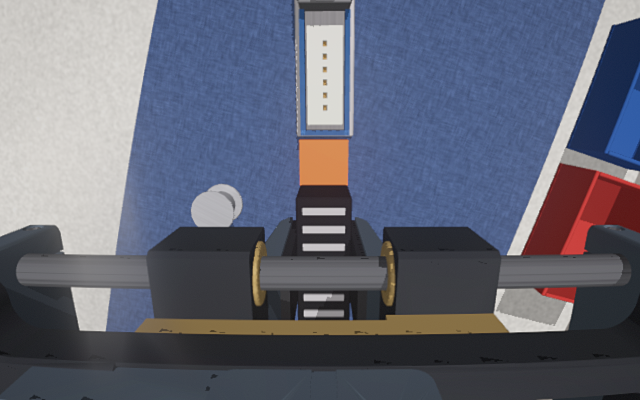

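The wrist view shows six slot marks in one column (324, rows 43 to 107), and the held module's ledge at columns 300-348, rows 138-185. Measuring both.

```bash
cat > slots.py <<'E'
from h import *
def slots(I,box):
    g=cv2.cvtColor(I,cv2.COLOR_RGB2HSV);m=((g[:,:,1]>75)&(g[:,:,0]<35)).astype(np.uint8)*255
    k=np.zeros_like(m);x0,y0,x1,y1=box;k[y0:y1,x0:x1]=255;m&=k
    n,l,st,ce=cv2.connectedComponentsWithStats(m);o=[(ce[i],st[i,4]) for i in range(1,n) if st[i,4]>3]
    return sorted(o,key=lambda a:a[0][1])
E
python3 - <<'E'
from slots import *
d=np.load('w5.npz');I=d['I'];c=imaging.calibration('wrist');c['extrinsics']=d['E'];R=d['R'];p=d['p']
S=slots(I,(308,12,342,126))
for q,a in S:
    P=onz(c,q,.032);print(q,a,P,'tool',R.T@(P-p))
m=mask(I,(5,150,90),(22,255,255),(280,125,370,190));ys,xs=np.nonzero(m);print(xs.min(),xs.max(),ys.min(),ys.max())
zz=p[2]+.0216+.008
for u in ((324,ys.min()-.5),(324,ys.max()+.5),(xs.min()-.5,150),(xs.max()+.5,150)):print('module tool',R.T@(onz(c,u,zz)-p))
# line fits: blob edges in columns
for r in (140,160,180):
    x=np.nonzero(m[r])[0];print(r,(x.min()+x.max())/2)
E
```

```text
[324.   43.5] 12 [0.517  0.2456 0.032 ] tool [0.1467 0.0012 0.2177]
[324.   56.5] 12 [0.5208 0.2323 0.032 ] tool [0.1328 0.0012 0.2178]
[324.   69.5] 12 [0.5246 0.2188 0.032 ] tool [0.1189 0.0012 0.2178]
[324.1538  82.2308] 13 [0.5286 0.2055 0.032 ] tool [0.105  0.0014 0.2178]
[324.25    95.0833] 12 [0.5326 0.192  0.032 ] tool [0.0909 0.0015 0.2178]
[324.2 107.7] 10 [0.5364 0.1785 0.032 ] tool [0.0769 0.0015 0.2178]
300 347 140 185
module tool [ 0.0552  0.0005 -0.0296]
module tool [ 0.0324  0.0005 -0.0296]
module tool [ 0.0501 -0.0115 -0.0296]
module tool [ 0.0501  0.012  -0.0297]
140 323.5
160 323.0
180 323.0
```

Slot pitch comes out at 13.96 mm, so the height and scale check out. One closer look will refine it.

Emit:
step_hand:
  motion: [0.005, 0, 0.04, 0, 0, 0, 0, 0.01, 0.001, 0.08, 0, 0, 0, 0, 0.012, 0.001, 0.11, 0, 0, 0, 0, 0.012, 0.001, 0.13, 0, 0, 0, 0, 0.012, 0.001, 0.13, 0, 0, 0, 0, 0.012, 0.001, 0.13, 0, 0, 0, 0, 0.012, 0.001, 0.13, 0, 0, 0, 0, 0.012, 0.001, 0.13, 0, 0, 0, 0]

```text
clock: 7.92
eef_pos: [0.5558, 0.1162, 0.1225]
eef_rot: [[-0.272, 0.962, 0.004], [0.962, 0.272, 0.001], [-0.001, 0.004, -1.0]]
wrist_force: [-0.3, -0.1, -1.6]
width: 0.0237
finger_force: 30.0
```

```bash
python3 - <<'E'
from slots import *
s=state();c=imaging.calibration('wrist');I=imaging.grab_frame('wrist');cv2.imwrite('pics/w6.png',I[:,:,::-1]);p=np.array(s['eef_pos']);R=np.array(s['eef_rot'])
np.savez('w6.npz',I=I,E=c['extrinsics'],p=p,R=R)
S=slots(I,(305,0,345,128))
for q,a in S:
    P=onz(c,q,.032);print(q,a,'tool',R.T@(P-p))
d=np.load('w5.npz');c5=imaging.calibration('wrist');c5['extrinsics']=d['E'];S5=slots(d['I'],(308,12,342,126))
if len(S)==6:
  for a,b in zip(S5,S):print(cross(c5,a[0],c,b[0]))
cv2.imwrite('pics/w6c.png',cv2.resize(I[0:150,265:385],(480,600),interpolation=cv2.INTER_NEAREST)[:,:,::-1])
E
```

```text
[320.  26.] 35 tool [ 0.1353 -0.0023  0.0904]
[320.  45.] 35 tool [ 0.1213 -0.0023  0.0904]
[320.   63.5] 30 tool [ 0.1074 -0.0023  0.0904]
[320.1212  82.1212] 33 tool [ 0.0933 -0.0023  0.0904]
[320.5 100. ] 28 tool [ 0.0795 -0.002   0.0904]
[320.4444 117.8889] 27 tool [ 0.0655 -0.002   0.0904]
(array([0.5173, 0.2449, 0.036 ]), np.float64(0.0001797378075382808))
(array([0.5208, 0.2323, 0.0316]), np.float64(0.00011302524700094121))
(array([0.5249, 0.218 , 0.0392]), np.float64(0.00010942101264877624))
(array([0.5288, 0.2047, 0.0403]), np.float64(0.0001581037312283572))
(array([0.5324, 0.1929, 0.0171]), np.float64(1.2935668565531632e-05))
(array([0.5364, 0.1787, 0.025 ]), np.float64(1.2639591602599556e-05))
```

View pics/w6c.png

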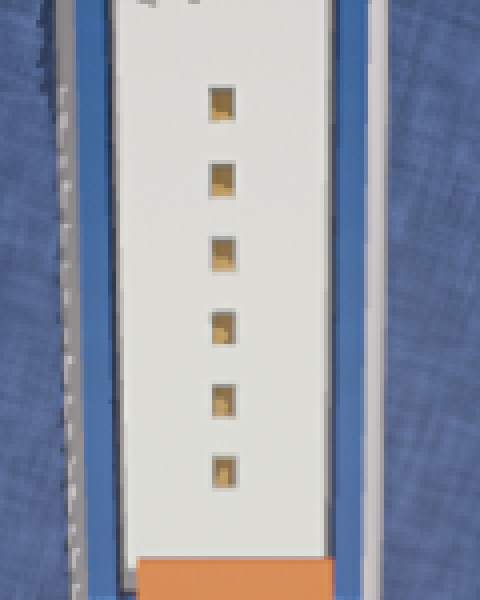

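The closer crop shows the six slots cleanly (rows 26 to 118, column 320). Both views put their centre at world (0.5267, 0.2121) and z about 32 mm. Now move above.

In the tool's units: -0.005 rad / 1.5708 = -0.0032.

Emit:
step_hand:
  motion: [0, 0, 0, 0, 0, -0.0032, 0, 0, 0, 0, 0, 0, -0.0032, 0, 0, 0, 0, 0, 0, -0.0032, 0]

```text
clock: 8.22
eef_pos: [0.5544, 0.1166, 0.1209]
eef_rot: [[-0.278, 0.96, 0.001], [0.96, 0.278, 0.0], [-0.0, 0.001, -1.0]]
wrist_force: [0.5, 0.6, -1.1]
width: 0.0237
finger_force: 30.0
```

```bash
cat > dl.py <<'E'
from h import *
s=state();print('delta tool',totool(np.array([.5262,.2126,s['eef_pos'][2]])-s['eef_pos']),s['eef_pos'],np.degrees(np.arctan2(s['eef_rot'][1][0],s['eef_rot'][0][0])),s['wrist_force'])
E
python3 dl.py
```

```text
delta tool [ 0.1001 -0.0003 -0.    ] [0.5544 0.1166 0.1209] 106.16066674586484 [ 0.5419  0.6335 -1.0952]
```

Emit:
step_hand:
  motion: [0.03, 0, 0, 0, 0, 0, 0, 0.06, 0, 0, 0, 0, 0, 0, 0.09, 0, 0.02, 0, 0, 0, 0, 0.1, 0, 0.04, 0, 0, 0, 0, 0.1, 0, 0.06, 0, 0, 0, 0, 0.1, 0, 0.08, 0, 0, 0, 0, 0.1, 0, 0.085, 0, 0, 0, 0, 0.1, 0, 0.085, 0, 0, 0, 0]

```text
clock: 8.88
eef_pos: [0.5251, 0.2123, 0.0339]
eef_rot: [[-0.279, 0.96, -0.003], [0.96, 0.279, -0.001], [-0.0, -0.003, -1.0]]
wrist_force: [-0.2, 0.6, -0.8]
width: 0.0238
finger_force: 30.0
```

Emit:
step_hand:
  motion: [0, 0, 0, 0, 0, 0, 0, 0, 0, 0, 0, 0, 0, 0, 0, 0, 0, 0, 0, 0, 0, 0, 0, 0, 0, 0, 0, 0]

```text
clock: 9.22
eef_pos: [0.5271, 0.2127, 0.0364]
eef_rot: [[-0.278, 0.961, 0.002], [0.961, 0.278, 0.001], [0.0, 0.002, -1.0]]
wrist_force: [-0.6, 0.2, -1.6]
width: 0.0239
finger_force: 30.0
```

```bash
python3 dl.py
```

```text
delta tool [ 0.0002 -0.0009 -0.    ] [0.5271 0.2127 0.0364] 106.13816202737031 [-0.6148  0.2346 -1.5887]
```

Emit:
step_hand:
  motion: [0, -0.0005, 0.003, 0, 0, 0, 0, 0, -0.0005, 0.006, 0, 0, 0, 0, 0, -0.0005, 0.008, 0, 0, 0, 0, 0, -0.0005, 0.009, 0, 0, 0, 0, 0, -0.0005, 0.01, 0, 0, 0, 0, 0, -0.0005, 0.01, 0, 0, 0, 0, 0, -0.0005, 0.01, 0, 0, 0, 0, 0, -0.0005, 0.01, 0, 0, 0, 0]

```text
clock: 9.88
eef_pos: [0.5259, 0.2125, 0.0253]
eef_rot: [[-0.278, 0.96, 0.0], [0.96, 0.278, -0.0], [-0.0, 0.0, -1.0]]
wrist_force: [0.5, -0.3, -0.5]
width: 0.0237
finger_force: 30.0
```

```bash
python3 dl.py
```

```text
delta tool [0.     0.0003 0.    ] [0.5259 0.2125 0.0253] 106.15764568004307 [ 0.5173 -0.2514 -0.5249]
```

Emit:
step_hand:
  motion: [0, 0, 0.0005, 0, 0, 0, 0, 0, 0, 0.001, 0, 0, 0, 0, 0, 0, 0.0015, 0, 0, 0, 0, 0, 0, 0.002, 0, 0, 0, 0, 0, 0, 0.0025, 0, 0, 0, 0, 0, 0, 0.003, 0, 0, 0, 0, 0, 0, 0.003, 0, 0, 0, 0, 0, 0, 0.003, 0, 0, 0, 0]

```text
clock: 10.55
eef_pos: [0.5258, 0.2124, 0.0222]
eef_rot: [[-0.278, 0.961, -0.0], [0.961, 0.278, -0.0], [-0.0, -0.0, -1.0]]
wrist_force: [0.2, -0.1, -1.3]
width: 0.0239
finger_force: 30.0
```

```bash
python3 dl.py
```

```text
delta tool [ 0.      0.0005 -0.    ] [0.5258 0.2124 0.0222] 106.15692290571047 [ 0.2042 -0.1453 -1.3488]
```

No contact at 2 mm below the expected touch height, so the tips are entering the slots.

Emit:
step_hand:
  motion: [0, 0, 0.0005, 0, 0, 0, 0, 0, 0, 0.001, 0, 0, 0, 0, 0, 0, 0.0015, 0, 0, 0, 0, 0, 0, 0.002, 0, 0, 0, 0, 0, 0, 0.0025, 0, 0, 0, 0, 0, 0, 0.003, 0, 0, 0, 0, 0, 0, 0.003, 0, 0, 0, 0]

```text
clock: 11.13
eef_pos: [0.5259, 0.2124, 0.0197]
eef_rot: [[-0.278, 0.961, 0.0], [0.961, 0.278, 0.0], [-0.0, 0.0, -1.0]]
wrist_force: [-1.0, -0.6, 4.3]
width: 0.0236
finger_force: 30.0
```

Emit:
step_hand:
  motion: [0, 0, 0.0005, 0, 0, 0, 0, 0, 0, 0.001, 0, 0, 0, 0, 0, 0, 0.0015, 0, 0, 0, 0, 0, 0, 0.002, 0, 0, 0, 0, 0, 0, 0.002, 0, 0, 0, 0, 0, 0, 0.002, 0, 0, 0, 0]

```text
clock: 11.63
eef_pos: [0.5258, 0.2124, 0.0171]
eef_rot: [[-0.278, 0.96, 0.0], [0.96, 0.278, -0.0], [-0.0, -0.0, -1.0]]
wrist_force: [-0.7, -0.0, 3.7]
width: 0.0237
finger_force: 30.0
```

The 5-6 N of contact drag is as expected. The blades are sliding in, so I continue.

Emit:
step_hand:
  motion: [0, 0, 0.001, 0, 0, 0, 0, 0, 0, 0.002, 0, 0, 0, 0, 0, 0, 0.003, 0, 0, 0, 0, 0, 0, 0.004, 0, 0, 0, 0, 0, 0, 0.0045, 0, 0, 0, 0, 0, 0, 0.005, 0, 0, 0, 0, 0, 0, 0.005, 0, 0, 0, 0]

```text
clock: 12.22
eef_pos: [0.5259, 0.2124, 0.0121]
eef_rot: [[-0.278, 0.961, 0.0], [0.961, 0.278, -0.0], [-0.0, 0.0, -1.0]]
wrist_force: [-0.7, -0.2, 5.1]
width: 0.0238
finger_force: 30.0
```

Emit:
step_hand:
  motion: [0, 0, 0.0003, 0, 0, 0, 0, 0, 0, 0.0006, 0, 0, 0, 0, 0, 0, 0.0009, 0, 0, 0, 0, 0, 0, 0.0012, 0, 0, 0, 0, 0, 0, 0.0012, 0, 0, 0, 0]

```text
clock: 12.63
eef_pos: [0.5259, 0.2124, 0.011]
eef_rot: [[-0.278, 0.961, 0.0], [0.961, 0.278, -0.0], [-0.0, 0.0, -1.0]]
wrist_force: [-1.2, 0.3, 3.7]
width: 0.0239
finger_force: 30.0
```

```bash
python3 dl.py
```

```text
delta tool [0.0001 0.0004 0.    ] [0.5259 0.2124 0.011 ] 106.1574359332421 [-1.2137  0.3098  3.6602]
```

Emit:
step_hand:
  motion: [0, 0, 0.0003, 0, 0, 0, 0, 0, 0, 0.0006, 0, 0, 0, 0, 0, 0, 0.0006, 0, 0, 0, 0]

```text
clock: 12.88
eef_pos: [0.5258, 0.2125, 0.0104]
eef_rot: [[-0.278, 0.96, 0.0], [0.96, 0.278, -0.0], [-0.0, 0.0, -1.0]]
wrist_force: [-1.0, -0.6, 4.2]
width: 0.024
finger_force: 30.0
```

Emit:
step_hand:
  motion: [0, 0, 0.0003, 0, 0, 0, 0, 0, 0, 0.0005, 0, 0, 0, 0, 0, 0, 0.0005, 0, 0, 0, 0]

```text
clock: 13.13
eef_pos: [0.5259, 0.2125, 0.0104]
eef_rot: [[-0.278, 0.96, 0.0], [0.96, 0.278, -0.0], [-0.0, 0.0, -1.0]]
wrist_force: [-1.7, -1.1, 8.1]
width: 0.024
finger_force: 30.0
```

z stopped at exactly the expected 0.0104 and the force rose to 8 N, so the module is home. One small confirming press, then release, rise and look.

Emit:
step_hand:
  motion: [0, 0, 0.0004, 0, 0, 0, 0, 0, 0, 0.0004, 0, 0, 0, 0, 0, 0, 0.0004, 0, 0, 0, 0]

```text
clock: 13.38
eef_pos: [0.5259, 0.2125, 0.0104]
eef_rot: [[-0.278, 0.961, 0.0], [0.961, 0.278, 0.0], [-0.0, 0.0, -1.0]]
wrist_force: [-1.9, -0.7, 10.4]
width: 0.0239
finger_force: 30.0
```

Emit:
step_hand:
  motion: [0, 0, 0, 0, 0, 0, 0.01, 0, 0, 0, 0, 0, 0, 0.03, 0, 0, 0, 0, 0, 0, 0.05, 0, 0, 0, 0, 0, 0, 0.05, 0, 0, 0, 0, 0, 0, 0.05, 0, 0, 0, 0, 0, 0, 0.05]

```text
clock: 13.88
eef_pos: [0.5257, 0.2124, 0.0091]
eef_rot: [[-0.278, 0.96, -0.001], [0.96, 0.278, -0.0], [-0.0, -0.001, -1.0]]
wrist_force: [-0.4, -0.1, 0.0]
width: 0.0495
finger_force: 0.0
```

Emit:
step_hand:
  motion: [0, 0, -0.03, 0, 0, 0, 0.06, 0, 0, -0.07, 0, 0, 0, 0.06, 0, 0, -0.11, 0, 0, 0, 0.06, 0, 0, -0.12, 0, 0, 0, 0.06, 0, 0, -0.12, 0, 0, 0, 0.06, 0, 0, -0.12, 0, 0, 0, 0.06, 0, 0, -0.12, 0, 0, 0, 0.06, 0, 0, -0.12, 0, 0, 0, 0.06]

```text
clock: 14.55
eef_pos: [0.5244, 0.2119, 0.1272]
eef_rot: [[-0.278, 0.96, -0.004], [0.96, 0.278, -0.002], [-0.0, -0.005, -1.0]]
wrist_force: [-0.5, 0.5, -0.1]
width: 0.06
finger_force: 0.0
```

```bash
python3 - <<'E'
from h import *
s=state();c=imaging.calibration('wrist');I=imaging.grab_frame('wrist');cv2.imwrite('pics/w7.png',I[:,:,::-1]);np.savez('w7.npz',I=I,E=c['extrinsics'])
p=np.array(s['eef_pos']);R=np.array(s['eef_rot']);print(p)
for lab,lo,hi,z in (('red',(0,150,90),(4,255,255),.076),('or',(5,150,90),(22,255,255),.04)):
    for a,r in blobs(mask(I,lo,hi,(250,0,400,235)),30):print(lab,a,r,'tool',R.T@(onz(c,r[0],z)-p),onz(c,r[0],z))
E
```

```text
[0.5244 0.2119 0.1272]
red 480.0 ((326.5, 69.5), (25.0, 21.0), 90.0) tool [0.0979 0.0024 0.0512] [0.4992 0.3066 0.076 ]
or 701.5 ((325.5, 145.0), (26.0, 27.0), 90.0) tool [0.0439 0.0021 0.0872] [0.5138 0.2546 0.04  ]
```

View pics/w7.png

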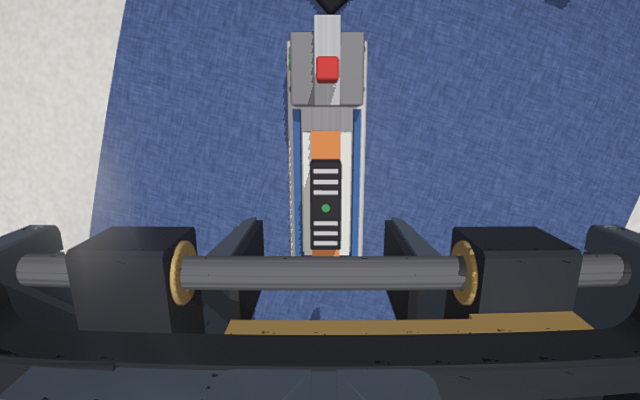

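The module sits flat in the bay, LED at (326,208), ledge at (325,145). The red grip is at (326,70), world (0.499, 0.307), agreeing with the first triangulation within 2 mm. Now over it.

```bash
sed -i 's/\.5262,\.2126/.4990,.3072/' dl.py
```

Emit:
step_hand:
  motion: [0.03, 0, 0, 0, 0, 0, 0.06, 0.06, 0, 0, 0, 0, 0, 0.06, 0.09, 0, 0, 0, 0, 0, 0.06, 0.098, 0, 0, 0, 0, 0, 0.06, 0.098, 0, 0, 0, 0, 0, 0.06, 0.098, 0, 0, 0, 0, 0, 0.06, 0.098, 0, 0, 0, 0, 0, 0.06, 0.098, 0, 0, 0, 0, 0, 0.06]

```text
clock: 15.27
eef_pos: [0.4988, 0.3053, 0.1293]
eef_rot: [[-0.277, 0.961, -0.0], [0.961, 0.277, -0.001], [-0.001, -0.001, -1.0]]
wrist_force: [0.1, 0.4, 0.0]
width: 0.0604
finger_force: 0.0
```

```bash
python3 dl.py
```

```text
delta tool [ 0.0018  0.0007 -0.    ] [0.4988 0.3053 0.1293] 106.08265348358013 [0.1064 0.3872 0.0408]
```

Down 0.111 to tip height ≈ 54 mm, then pinch.

Emit:
step_hand:
  motion: [0.001, 0.0005, 0.03, 0, 0, 0, 0.05, 0.001, 0.0005, 0.06, 0, 0, 0, 0.05, 0.001, 0.0005, 0.08, 0, 0, 0, 0.05, 0.001, 0.0005, 0.095, 0, 0, 0, 0.05, 0.001, 0.0005, 0.105, 0, 0, 0, 0.05, 0.001, 0.0005, 0.11, 0, 0, 0, 0.05, 0.001, 0.0005, 0.11, 0, 0, 0, 0.05, 0.001, 0.0005, 0.11, 0, 0, 0, 0.05]

```text
clock: 15.93
eef_pos: [0.4994, 0.3077, 0.0202]
eef_rot: [[-0.278, 0.961, 0.001], [0.961, 0.278, 0.0], [0.0, 0.001, -1.0]]
wrist_force: [-0.2, 0.2, 0.7]
width: 0.05
finger_force: 0.0
```

Emit:
step_hand:
  motion: [0, 0, 0, 0, 0, 0, 0.03, 0, 0, 0, 0, 0, 0, 0.02, 0, 0, 0, 0, 0, 0, 0, 0, 0, 0, 0, 0, 0, 0, 0, 0, 0, 0, 0, 0, 0, 0, 0, 0, 0, 0, 0, 0, 0, 0, 0, 0, 0, 0, 0]

```text
clock: 16.52
eef_pos: [0.499, 0.3078, 0.0198]
eef_rot: [[-0.278, 0.96, 0.001], [0.96, 0.278, 0.0], [0.0, 0.001, -1.0]]
wrist_force: [0.2, -0.0, 1.8]
width: 0.0157
finger_force: 30.0
```

Gripped at 15.7 mm, which matches the 16 mm post. Slide 26 mm along −tool x.

Emit:
step_hand:
  motion: [-0.003, 0, 0, 0, 0, 0, 0, -0.007, 0, 0, 0, 0, 0, 0, -0.011, 0, 0, 0, 0, 0, 0, -0.015, 0, 0, 0, 0, 0, 0, -0.019, 0, 0, 0, 0, 0, 0, -0.022, 0, 0, 0, 0, 0, 0, -0.024, 0, 0, 0, 0, 0, 0, -0.024, 0, 0, 0, 0, 0, 0]

```text
clock: 17.18
eef_pos: [0.5059, 0.2839, 0.0198]
eef_rot: [[-0.278, 0.961, 0.001], [0.961, 0.278, -0.0], [-0.001, 0.001, -1.0]]
wrist_force: [1.2, 0.3, 3.4]
width: 0.0155
finger_force: 30.0
```

Emit:
step_hand:
  motion: [-0.001, 0, 0, 0, 0, 0, 0, -0.002, 0, 0, 0, 0, 0, 0, -0.0025, 0, 0, 0, 0, 0, 0, -0.003, 0, 0, 0, 0, 0, 0, -0.003, 0, 0, 0, 0, 0, 0]

```text
clock: 17.6
eef_pos: [0.5063, 0.2828, 0.0198]
eef_rot: [[-0.278, 0.961, 0.0], [0.961, 0.278, 0.002], [0.002, 0.001, -1.0]]
wrist_force: [-1.0, 6.4, 3.5]
width: 0.0158
finger_force: 30.0
```

Travel is 26.0 mm, with the force rising at the stop. Release and rise.

Emit:
step_hand:
  motion: [0.001, 0, 0, 0, 0, 0, 0.02, 0.001, 0, 0, 0, 0, 0, 0.04, 0.001, 0, 0, 0, 0, 0, 0.05, 0.001, 0, 0, 0, 0, 0, 0.05, 0.001, 0, 0, 0, 0, 0, 0.05, 0.001, 0, -0.02, 0, 0, 0, 0.05, 0.001, 0, -0.06, 0, 0, 0, 0.05, 0.001, 0, -0.1, 0, 0, 0, 0.05]

```text
clock: 18.27
eef_pos: [0.5046, 0.2817, 0.119]
eef_rot: [[-0.278, 0.961, -0.004], [0.961, 0.278, -0.003], [-0.001, -0.005, -1.0]]
wrist_force: [0.4, 0.3, -0.4]
width: 0.05
finger_force: 0.0
```

Emit:
step_hand:
  motion: [-0.03, 0, -0.01, 0, 0, 0, 0.05, -0.06, 0, -0.01, 0, 0, 0, 0.05, -0.06, 0, -0.01, 0, 0, 0, 0.05, -0.06, 0, -0.01, 0, 0, 0, 0.05, -0.06, 0, -0.01, 0, 0, 0, 0.05, -0.06, 0, -0.01, 0, 0, 0, 0.05]

```text
clock: 18.77
eef_pos: [0.5222, 0.2256, 0.129]
eef_rot: [[-0.279, 0.96, -0.001], [0.96, 0.279, -0.0], [0.0, -0.001, -1.0]]
wrist_force: [-0.6, -0.3, -0.6]
width: 0.0501
finger_force: 0.0
```

```bash
python3 - <<'E'
from h import *
s=state();c=imaging.calibration('wrist');I=imaging.grab_frame('wrist')
p=np.array(s['eef_pos']);R=np.array(s['eef_rot']);print(p)
for lab,lo,hi,z in (('red',(0,150,90),(4,255,255),.076),('or',(5,150,90),(22,255,255),.04),('led',(45,100,60),(85,255,255),.07)):
    for a,r in blobs(mask(I,lo,hi,(250,0,400,235)),10):print(lab,a,r,onz(c,r[0],z))
d=np.load('w7.npz');c['extrinsics']=d['E']
for a,r in blobs(mask(d['I'],(45,100,60),(85,255,255),(250,0,400,235)),10):print('led before',onz(c,r[0],.07))
E
```

```text
[0.5222 0.2256 0.129 ]
red 402.5 ((324.0, 126.5), (21.0, 20.0), 90.0) [0.5062 0.2829 0.076 ]
or 428.5 ((323.0, 161.5), (26.0, 27.0), 0.0) [0.5136 0.2547 0.04  ]
led 42.0 ((322.5, 224.5), (7.0, 7.0), 90.0) [0.5259 0.2114 0.07  ]
led before [0.5262 0.2117 0.07  ]
```

The grip stands about 25-26 mm along, the module has not moved, and the arm is clear. Handing in.

```bash
python3 -c "
from station import robot
print(robot.finish_job())"
```

```text
the job is handed in; nothing more can be done
None
```

The module is plugged fully home in the dock and the red lock is slid shut over it, about 26 mm by arm travel (25 mm by camera); I handed the job in with the gripper clear at about 19 s, but no verdict came back.

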